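# Put the lathe collars away in the lidded turned pots

## Task

Put the loose collars away in the two turned pots. First lift both lids off and stand each lid, knob up and centred, on one of the two narrow lid rests, so that both pots are open; then put every brass collar on the bench into the dark pot and every steel collar into the pale pot. Last, set each lid back fully home on its own pot (dark on dark, pale on pale), leaving the pots upright and the oil bottle, gouge and bowl blank where they are.

Things in the scene. Friction and masses are not known exactly. Their poses are not given: they have to be found in the camera images.
- pot_dark: Open turned dark-wood pot with a brass band round its foot: outside diameter 84 mm, 56 mm tall, straight 6 mm wall (inside diameter 72 mm), floor 6 mm thick, about 0.7 kg, loose. Starts with its lid on. Holds the brass collars. Origin: centre of its underside; z up.
- pot_pale: Open turned pale-wood pot with a steel band round its foot: outside diameter 84 mm, 56 mm tall, straight 6 mm wall (inside diameter 72 mm), floor 6 mm thick, about 0.7 kg, loose. Starts with its lid on. Holds the steel collars. Origin: centre of its underside; z up.
- lid_dark: Loose dark-wood lid of pot_dark, no latch. From below: plug 65 mm wide, 8 mm deep, tapering to 58 mm; flange disc 84 mm wide, 10 mm thick; round upright knob 20 mm wide, 24 mm tall. 42 mm tall in all, 0.1 kg. Origin: centre of the plug's flat bottom; z up to the knob. Fully home, the origin is 48 mm above the pot's underside, plug in the mouth, flange flush on the rim.
- lid_pale: Loose pale-wood lid of pot_pale, no latch. From below: plug 65 mm wide, 8 mm deep, tapering to 58 mm; flange disc 84 mm wide, 10 mm thick; round upright knob 20 mm wide, 24 mm tall. 42 mm tall in all, 0.1 kg. Origin: centre of the plug's flat bottom; z up to the knob. Fully home, the origin is 48 mm above the pot's underside, plug in the mouth, flange flush on the rim.
- rest_a: Narrow lid rest fixed to the bench: black foot 70 mm across and 10 mm tall, thin metal stem, small flat blue top disc 34 mm in diameter, 60 mm above the bench. Either lid may go on either rest, plug bottom on the disc. Origin: centre of its foot's underside; z up, so the top disc is 60 mm above the origin.
- rest_b: Narrow lid rest fixed to the bench: black foot 70 mm across and 10 mm tall, thin metal stem, small flat blue top disc 34 mm in diameter, 60 mm above the bench. Either lid may go on either rest, plug bottom on the disc. Origin: centre of its foot's underside; z up, so the top disc is 60 mm above the origin.
- brass_1: One of up to five loose metal spacer collars (absent ones read None): a short yellow brass cylinder, 28 mm diameter, 20 mm tall, 80 g, with a black 9 mm bore mark on both faces. Starts flat on the bench. Origin: centre of its underside; z along the collar's axis.
- brass_2: One of up to five loose metal spacer collars (absent ones read None): a short yellow brass cylinder, 28 mm diameter, 20 mm tall, 80 g, with a black 9 mm bore mark on both faces. Starts flat on the bench. Origin: centre of its underside; z along the collar's axis.
- brass_3: One of up to five loose metal spacer collars (absent ones read None): a short yellow brass cylinder, 28 mm diameter, 20 mm tall, 80 g, with a black 9 mm bore mark on both faces. Starts flat on the bench. Origin: centre of its underside; z along the collar's axis.
- steel_1: One of up to five loose metal spacer collars (absent ones read None): a short grey steel cylinder, 28 mm diameter, 20 mm tall, 80 g, with a black 9 mm bore mark on both faces. Starts flat on the bench. Origin: centre of its underside; z along the collar's axis.
- steel_2: One of up to five loose metal spacer collars (absent ones read None): a short grey steel cylinder, 28 mm diameter, 20 mm tall, 80 g, with a black 9 mm bore mark on both faces. Starts flat on the bench. Origin: centre of its underside; z along the collar's axis.
- oil_bottle: Bystander: upright amber bottle with a yellow cap and label, 52 mm diameter, 120 mm tall. Origin: centre of its underside.
- gouge: Bystander: a woodturning gouge lying flat, 0.36 m long, 30 mm high, wooden handle and steel blade. Origin: the middle of the handle, at bench level; x towards the blade, from 100 mm behind to 260 mm ahead of the origin.
- bowl_blank: Bystander: a flat disc of wood, 80 mm diameter, 30 mm tall. Origin: centre of its underside.
There are look-alikes about, which are no part of the job. What is shaped like the lid_dark but orange is not meant. What is shaped like the brass_2 but red is not meant.

How it is judged (in metres and radians):
On the way, in this order (a step that is already met when the one before it is completed fails the run):
1. both lids stand on the lid rests at the same time, one on each, level, centred and let go (((horizontal distance between lid_dark and rest_a below 0.014 m and z of lid_dark in the frame of rest_a between 0.056 and 0.066 m) or (horizontal distance between lid_dark and rest_b below 0.014 m and z of lid_dark in the frame of rest_b between 0.056 and 0.066 m)) and angle between each of lid_dark, lid_pale's own z axis and vertical below 0.12 rad and linear speed of each of lid_dark, lid_pale below 0.03 m/s and contact force between each of lid_dark, lid_pale and the fingers below 0.1 N and ((horizontal distance between lid_pale and rest_a below 0.014 m and z of lid_pale in the frame of rest_a between 0.056 and 0.066 m) or (horizontal distance between lid_pale and rest_b below 0.014 m and z of lid_pale in the frame of rest_b between 0.056 and 0.066 m))), for 0.3 s.
2. every brass collar is in the dark pot and every steel collar in the pale pot (horizontal distance between each of brass_1, brass_2, brass_3 and pot_dark below 0.037 m and z of brass_1 in the frame of pot_dark between 0 and 0.055 m and z of brass_2 in the frame of pot_dark between 0 and 0.055 m and z of brass_3 in the frame of pot_dark between 0 and 0.055 m and horizontal distance between each of steel_1, steel_2 and pot_pale below 0.037 m and z of steel_1 in the frame of pot_pale between 0 and 0.055 m and z of steel_2 in the frame of pot_pale between 0 and 0.055 m), for 0.3 s.
At the end, for the whole second after the job is handed in: Every brass collar present is inside the dark pot and every steel one inside the pale pot; each lid is back on its own pot, within 7 mm of centre, its flange flush with the rim (at most 2.5 mm up, at most 3 degrees out of true); the pots are upright (within about 4.5 degrees) and all is at rest (all of step 2 and horizontal distance between lid_dark and pot_dark below 0.007 m and z of lid_dark in the frame of pot_dark between 0.044 and 0.0505 m and angle between the z axis of lid_dark and the z axis of pot_dark, either way round below 0.05 rad and angle between each of pot_dark, pot_pale's own z axis and vertical below 0.08 rad and angle between each of lid_dark, lid_pale's own z axis and vertical below 0.1 rad and linear speed of each of lid_dark, lid_pale below 0.02 m/s and horizontal distance between lid_pale and pot_pale below 0.007 m and z of lid_pale in the frame of pot_pale between 0.044 and 0.0505 m and angle between the z axis of lid_pale and the z axis of pot_pale, either way round below 0.05 rad); the robot touches nothing.
It fails at once if the oil bottle is pushed more than 40 mm from where it stood, or knocked over (distance of oil_bottle from where it was at the start of the episode above 0.04 m or angle between oil_bottle's own z axis and vertical above 0.6 rad).
It fails at once if the gouge is pushed more than 40 mm from where it stood, or knocked over (distance of gouge from where it was at the start of the episode above 0.04 m or angle between gouge's own z axis and vertical above 0.6 rad).
It fails at once if the bowl blank is pushed more than 40 mm from where it stood, or knocked over (distance of bowl_blank from where it was at the start of the episode above 0.04 m or angle between bowl_blank's own z axis and vertical above 0.6 rad).
It fails at once if the dark pot is tipped by more than 35 degrees (angle between pot_dark's own z axis and vertical above 0.6 rad).
It fails at once if the pale pot is tipped by more than 35 degrees (angle between pot_pale's own z axis and vertical above 0.6 rad).
Of brass_1, brass_2, brass_3, steel_1, steel_2 only 3 to 5 are there at a start; the rules pass over those that are not, and their reading is None.
At some moment in a run one of brass_1, brass_2, brass_3, steel_1, steel_2 may be knocked a few centimetres aside while the robot is not near it.
It also fails if it takes over 210 s, if anything falls off the work surface, if the arm or the gripper's body presses on something with over 40 N, if the wrist force passes 120 N, or if a joint passes its speed limit or range.

## Robot

A 6-joint arm with a two-finger parallel gripper is mounted at the origin on the work surface. World frame = base frame: x ahead of the robot, y to its left, z up, the work surface at z = 0. Lengths are in mm, angles in rad, forces in N, time in s.
With the tool pointing down it reaches from about 275 to 725 mm from the base axis. Payload 15.9 kg.
Tool frame: the origin (TCP) lies on the centre line of the jaws, within the pads' length; the fingertips stand 14 mm ahead of it and the grasp point (between the pads) lies 5 mm behind it; z points along the fingers, y is the line along which they close (so a half turn about z gives the same grasp; the last joint's range is limited). The gripper opens to 85 mm and grips with 20 to 120 N. Pads are 22 mm wide; open, the fingers measure 114 mm over their backs; the gripper's body (76 mm by 85 mm) begins 54 mm behind the grasp point. The pads swing forward as they close: fully open they stand 13 mm farther back than shut.
Start: joints at [1.257, 0.213, -0.034, 1.323, 0, 1.571], TCP at [154.331, 475.57, 245.306] pointing down, gripper open.
Joint ranges: [-2.98, 2.98], [-0.74, 1.72], [-1.14, 1.35], [-2.1, 2.04], [-1.57, 1.44], [-3.14, 3.14]. Speed limits (rad/s): [1.89, 1.89, 2.39, 2.57, 3.14, 3.14].

## Interface

Orientations are given as a 3x3 rotation matrix whose columns are the frame's x, y, z axes.
In Python, from rig import readout, read_camera, manip gives the robot as it stands.
- The arm moves only by the shell command python3 -m pendant 'ROWS' [FORCE]. ROWS is JSON, a list of rows, each a list of 5 numbers: the shift along the tool's x, y, z in m, then the turn about the tool's z in rad, then the finger opening in m, from 0 to 0.0854. A call has 1 to 10 rows; each row shifts and turns the commanded pose from where the row before left it, along the tool's axes as they then stand; what a row does not reach is not made up. A row lasts 1/12 s, in which the tool goes at most 41.7 mm and 7.16 degrees, less where a joint would pass 70% of its speed; a pose out of reach is approached as far as the arm can. A call with a gripper value outside its range is refused whole. The fingers move at their own pace and stop on an object; FORCE is the grip in N (left out, the last holds). Time passes only in rows, so rows that do not move let the fingers close. It gives the time, the measured TCP pose, the force, the opening and the grip force at its end, in the units of the state.
- readout.state(): the state, without advancing time (a new reading comes with each control period).
- read_camera(name): name is "side" or "top" or "wrist"; returns a dict with "pixels" (400x640x3 uint8, red, green, blue), "fx", "fy", "cx", "cy" (pixels), "R" (3x3) and "t" (3): a world point X has camera coordinates R X + t; the wrist camera has in their place "mount" (4x4, takes a point from camera to tool coordinates, whose origin is the TCP and whose axes are the flange's). Camera axes: x right, y down, z forward; pixel columns grow to the right and rows downward; lengths in mm; the calibration is good to about 2 mm. A picture is of the moment at which its call begins: read the wrist's pose just before it. There is no depth.
- manip.hand_in(): hands the job in; it is judged then, once.
The state is a dict: "time": time; "joint_pos": joint angles; "joint_vel": joint speeds; "joint_torque": joint torques, N m; "ee_pos": TCP position; "orientation": TCP orientation; "ft_force": force on the tool from outside, world axes, zero at the start; "moment": the same for the moment, N m; "width": opening from 0.0 (shut) to 1.0 (fully open); "grasp_force": force on a finger pad.
Only numpy, scipy, OpenCV 4.12 (cv2) and the standard library are available. Lean on these libraries where they do the work, as an engineer would, in place of code of your own. Each camera call takes 0.05 s, during which the arm holds its last target. There are 200 camera calls.

## Working session

There is one attempt and no reset: what is moved stays moved. The work goes in short steps, Python scripts to look and compute and a shell command to move; the robot and the scene stay as the last step left them, time stands still between calls to the robot, and variables do not carry over. Pictures are saved under pics/ and viewed, at most 14 in all, crops included, and the job is handed in when it is done.

```bash
mkdir -p pics; ls; python3 - <<'E'
from rig import readout, read_camera
import cv2
print(readout.state())
for n in ("top","side","wrist"):
    c=read_camera(n); cv2.imwrite(f"pics/{n}0.png",c["pixels"][:,:,::-1])
    print({k:v for k,v in c.items() if k!="pixels"})
E
```

```text
pics
{'time': 0.0, 'joint_pos': array([ 1.25701071e+00,  2.13376621e-01, -3.50318486e-02,  1.32350861e+00,
       -1.09814002e-05,  1.57077312e+00]), 'joint_vel': array([-0.00052914,  0.00065679, -0.00234662,  0.00044954, -0.00196717,
        0.00255292]), 'joint_torque': array([-3.10047406e-03, -6.86156487e+01,  4.87126958e+01,  1.73124316e-02,
       -2.70855990e-04, -1.78045167e-05]), 'ee_pos': array([154.23619226, 475.28367129, 244.81674464]), 'orientation': array([[-9.51179082e-01,  3.08639338e-01, -3.35487067e-04],
       [ 3.08639520e-01,  9.51178481e-01, -1.06941475e-03],
       [-1.09553810e-05, -1.12074951e-03, -9.99999372e-01]]), 'ft_force': array([0.51717387, 0.48138262, 0.37461485]), 'moment': array([ 0.02035514,  0.00565352, -0.01417235]), 'grasp_force': 0.0, 'width': 0.9980516105742488}
{'fx': 370.5014059570368, 'fy': 370.5014059570368, 'cx': 322.3757168282987, 'cy': 198.55494073723062, 'R': array([[ 0.02667792, -0.99923934,  0.02844361],
       [-0.99783838, -0.0283284 , -0.05929647],
       [ 0.06005713, -0.02680022, -0.9978351 ]]), 't': array([-47.12710911, 567.29655358, 977.09459382])}
{'fx': 510.1522224992979, 'fy': 510.1522224992979, 'cx': 313.56569919474776, 'cy': 200.63825850596024, 'R': array([[ 0.89997945, -0.43592469, -0.00258054],
       [-0.21595088, -0.44067915, -0.87130196],
       [ 0.37868485,  0.78471112, -0.4907405 ]]), 't': array([-545.79541041,  159.74835557,  909.2325267 ])}
{'fx': 299.35956541171805, 'fy': 299.35956541171805, 'cx': 323.0544583671973, 'cy': 200.86946086060954, 'mount': array([[-1.02423584e-03, -9.44130296e-01, -3.29570835e-01,
         8.38015097e+01],
       [ 9.99999174e-01, -7.11007670e-04, -1.07094157e-03,
         2.79992686e-02],
       [ 7.76780991e-04, -3.29571660e-01,  9.44130244e-01,
        -1.27913068e+02],
       [ 0.00000000e+00,  0.00000000e+00,  0.00000000e+00,
         1.00000000e+00]])}
```

View pics/top0.png

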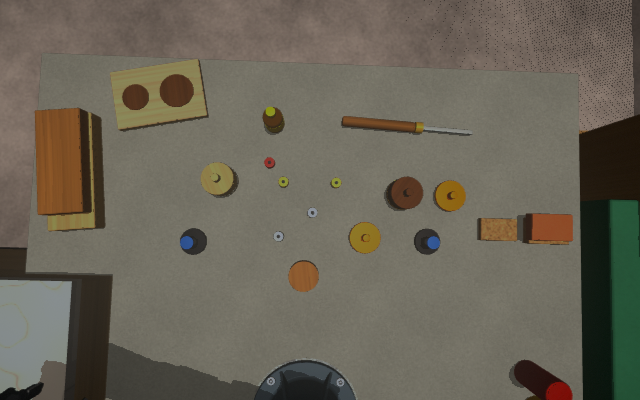

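View pics/side0.png

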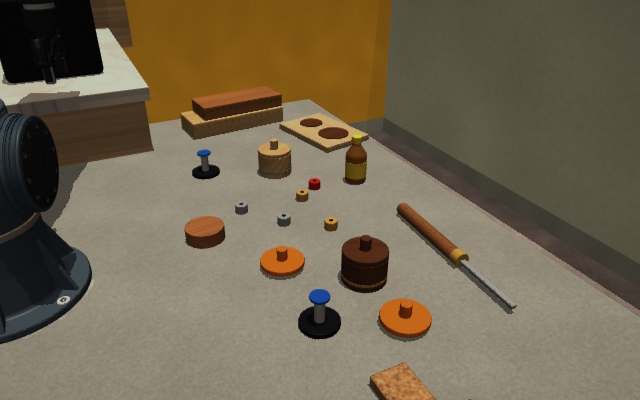

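Top view: the dark pot and lid are at (406,193), the pale pot at (217,180), and the rests have blue tops at (187,242) and (433,242). Brass is at (283,182) and (336,183), steel at (312,212) and (278,236).
Look-alikes:
- **Lid_dark:** orange lids at (450,196) and (365,238), so I choose the dark brown one at (406,193).
- **Brass:** the red collar at (269,162) is not meant.
- **Pots:** the bowl blank at (303,276) could be mistaken for one.

Next is a close crop to check, plus the measurements.

```bash
cat > h.py <<'E'
import numpy as np, cv2
from rig import readout, read_camera
def cam(n):
    if n=="wrist":
        s=readout.state(); c=read_camera(n); T=np.eye(4); T[:3,:3]=s["orientation"]; T[:3,3]=s["ee_pos"]
        M=T@c["mount"]; c["R"]=M[:3,:3].T; c["t"]=-c["R"]@M[:3,3]
    else: c=read_camera(n)
    return c
def ray(c,u,v,z):
    d=c["R"].T@np.array([(u-c["cx"])/c["fx"],(v-c["cy"])/c["fy"],1]); o=-c["R"].T@c["t"]
    return o+d*(z-o[2])/d[2]
def proj(c,X):
    p=c["R"]@np.array(X,float)+c["t"]; return np.array([c["fx"]*p[0]/p[2]+c["cx"],c["fy"]*p[1]/p[2]+c["cy"]])
def blobs(c,lo,hi,amin=10,amax=1e5):
    m=cv2.inRange(cv2.cvtColor(c["pixels"],cv2.COLOR_RGB2HSV),lo,hi)
    n,_,st,ce=cv2.connectedComponentsWithStats(m)
    return [(ce[i].round(1),st[i]) for i in range(1,n) if amin<=st[i][4]<=amax]
def save(c,name,box=None,k=1):
    im=c["pixels"][:,:,::-1]
    if box: a,b,d,e=box; im=im[b:e,a:d]
    cv2.imwrite("pics/"+name,cv2.resize(im,None,fx=k,fy=k,interpolation=cv2.INTER_CUBIC))
E
python3 - <<'E'
from h import *
c=cam("top"); save(c,"crop1.png",(170,140,480,290),2.5)
hsv=cv2.cvtColor(c["pixels"],cv2.COLOR_RGB2HSV)
for n,u,v in [("darklid",415,186),("pale",225,172),("brass",283,182),("brasse",287,182),("steel",316,212),("steelt",312,209),("blue",187,242),("bench",250,210),("red",273,162),("blank",303,276),("handle",380,123),("cap",270,111)]: print(n,hsv[v,u])
for z,u,v,n in [(90,405,192,"knobD"),(90,215,178,"knobP"),(60,187,242,"restL"),(60,433,242,"restR"),(20,283,182,"b1"),(20,336,183,"b2"),(20,312,212,"s1"),(20,278,236,"s2"),(10,269,162,"red"),(30,303,276,"blank"),(120,270,111,"oil"),(15,380,124,"gouge"),(18,365,238,"orange1"),(18,450,196,"orange2")]:
    print(n,ray(c,u,v,z).round(0))
print(blobs(c,(100,120,60),(130,255,255)))
print("y",blobs(c,(20,120,60),(35,255,255)))
E
```

```text
darklid [ 11 157  86]
pale [ 23 125 141]
brass [15 33 61]
brasse [ 32 155 140]
steel [107  23 153]
steelt [109  26 156]
blue [109 171 145]
bench [ 24  32 118]
red [  3 171 140]
blank [ 14 169 140]
handle [ 13 171 118]
cap [ 32 201 147]
knobD [ 586. -236.   90.]
knobP [607. 238.  90.]
restL [446. 309.  60.]
restR [ 462. -318.   60.]
b1 [610.  75.  20.]
b2 [611. -67.  20.]
s1 [531.  -5.  20.]
s2 [465.  84.  20.]
red [664. 116.  10.]
blank [363.  14.  30.]
oil [772. 104. 120.]
gouge [ 777. -184.   15.]
orange1 [ 466. -148.   18.]
orange2 [ 585. -377.   18.]
[(array([186.2, 242.1]), array([180, 236,  13,  13, 138], dtype=int32)), (array([432.9, 242.3]), array([427, 236,  13,  13, 132], dtype=int32))]
y [(array([270. , 111.4]), array([265, 107,  11,  10,  92], dtype=int32)), (array([ 79.4, 198.9]), array([ 54, 113,  40, 117, 768], dtype=int32)), (array([275.5, 127.2]), array([265, 120,  19,  12,  65], dtype=int32)), (array([419.1, 126.5]), array([416, 122,   8,  10,  57], dtype=int32)), (array([226. , 174.3]), array([218, 163,  16,  29, 186], dtype=int32)), (array([209.2, 181.5]), array([201, 165,  24,  30, 306], dtype=int32)), (array([283. , 181.5]), array([278, 177,  11,  10,  71], dtype=int32)), (array([335.7, 182.4]), array([331, 178,  11,  10,  70], dtype=int32)), (array([448.8, 195.4]), array([436, 181,  27,  30, 555], dtype=int32)), (array([ 49.8, 222.9]), array([ 48, 216,   5,  14,  64], dtype=int32)), (array([364.7, 237.3]), array([349, 223,  31,  30, 692], dtype=int32))]
```

View pics/crop1.png

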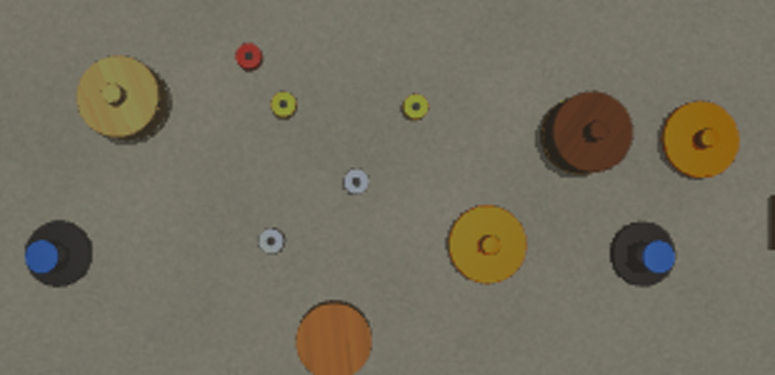

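The crop confirms my choices: dark-brown lid with its knob near (408,192) and pale lid with its knob near (215,178). There are two yellow and two steel collars, plus one red decoy and two orange decoys. I'll go to the pale lid first.

```bash
python3 -m pendant '[[0,0,0,-0.105,0.085],[0,0,0,-0.105,0.085],[0,0,0,-0.104,0.085]]' && python3 -m pendant '[[-0.03,-0.016,0,0,0.085],[-0.03,-0.016,0,0,0.085],[-0.03,-0.016,0,0,0.085],[-0.03,-0.016,0,0,0.085],[-0.03,-0.016,0,0,0.085],[-0.03,-0.016,0,0,0.085],[-0.03,-0.016,0,0,0.085],[-0.03,-0.016,0,0,0.085]]' && python3 -m pendant '[[-0.03,-0.016,0,0,0.085],[-0.03,-0.016,0,0,0.085],[-0.03,-0.016,0.01,0,0.085],[-0.03,-0.016,0.01,0,0.085],[-0.03,-0.016,0.01,0,0.085],[-0.03,-0.016,0.015,0,0.085],[-0.03,-0.016,0,0,0.085],[0,0,0,0,0.085]]'
cat > w.py <<'E'
import sys
from h import *
s=readout.state(); print(s["time"],s["ee_pos"].round(1),s["orientation"][:,1].round(3),s["ft_force"].round(1),round(s["width"],3),s["grasp_force"])
c=cam("wrist"); save(c,sys.argv[1])
E
python3 w.py w1.png
```

```text
time: 0.45
ee_pos: [154.3, 475.5, 245.2]
orientation: [[-1.0, -0.005, -0.0], [-0.005, 1.0, -0.0], [0.0, -0.0, -1.0]]
ft_force: [-1.1, 0.3, -0.8]
width: 0.995
grasp_force: 0.0
time: 1.12
ee_pos: [395.7, 346.5, 245.3]
orientation: [[-1.0, -0.0, -0.0], [-0.0, 1.0, -0.0], [0.0, -0.0, -1.0]]
ft_force: [0.3, 1.0, 0.3]
width: 0.995
grasp_force: 0.0
time: 1.78
ee_pos: [607.8, 232.1, 197.9]
orientation: [[-1.0, 0.003, -0.002], [0.003, 1.0, -0.002], [0.002, -0.002, -1.0]]
ft_force: [0.6, 0.4, -0.9]
width: 0.995
grasp_force: 0.0
1.7833 [607.8 232.1 197.9] [ 0.003  1.    -0.002] [ 0.6  0.4 -0.9] 0.995 0.0
```

View pics/w1.png

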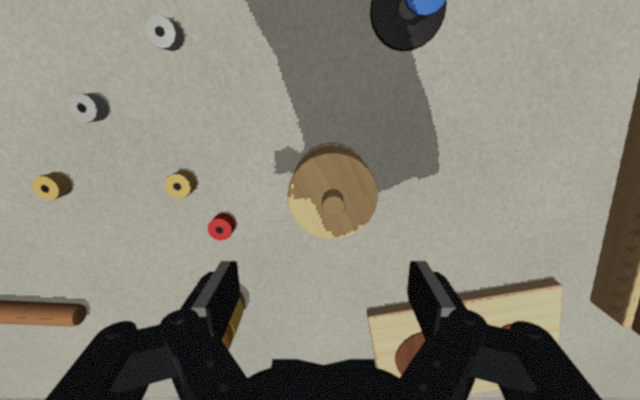

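Wrist view: pale lid flange centre is near (333,191) and the knob top near (333,203). The collars are in the upper left.

```bash
python3 - <<'E'
from h import *
c=cam("wrist")
print("flange",ray(c,333,191,66),"knob",ray(c,333,203,90))
t=cam("top")
print("top: flange",ray(t,217.3,178.7,66),"knob",ray(t,214.8,177.6,90)); print("dark flange",ray(t,406.8,192.8,66),"knob",ray(t,408.8,192.4,90))
for b in ((186.2,242.1),(432.9,242.3)): print("rest",ray(t,*b,60))
s=cam("side")
# check rest & collars in side by projection vs blobs
print([proj(s,ray(t,*b,60)).round(1) for b in ((186.2,242.1),(432.9,242.3))], [b[0] for b in blobs(s,(100,120,60),(130,255,255))])
E
```

```text
flange [603.34096381 242.00634489  66.        ] knob [606.42387477 241.31778964  90.        ]
top: flange [608.40055754 238.1453497   66.        ] knob [608.41558199 238.22689308  90.        ]
dark flange [ 586.45079315 -246.96518592   66.        ] knob [ 585.6239207 -245.8437523   90.       ]
rest [445.93272611 310.61677088  60.        ]
rest [ 461.16557069 -317.77918841   60.        ]
[array([203., 151.]), array([318.4, 294.4])] [array([202.9, 152.1]), array([319.2, 295.9])]
```

```bash
python3 -m pendant '[[0,0.008,0.02,0,0.06],[0,0,0.025,0,0.06],[0,0,0.025,0,0.06],[0,0,0.025,0,0.06],[0,0,0.015,0,0.06],[0,0,0.004,0,0.06],[0,0,0,0,0.06]]' 40 && python3 -m pendant '[[0,0,0,0,0.012],[0,0,0,0,0.012],[0,0,0,0,0.012],[0,0,0,0,0.012],[0,0,0,0,0.012],[0,0,0,0,0.012],[0,0,0,0,0.012],[0,0,0,0,0.012]]' 40
```

```text
time: 2.57
ee_pos: [603.2, 244.2, 86.0]
orientation: [[-1.0, -0.001, -0.001], [-0.001, 1.0, -0.0], [0.001, -0.0, -1.0]]
ft_force: [0.1, -0.6, 0.5]
width: 0.701
grasp_force: 0.0
time: 3.23
ee_pos: [605.0, 243.5, 87.6]
orientation: [[-1.0, 0.0, 0.002], [0.0, 1.0, 0.0], [-0.002, 0.0, -1.0]]
ft_force: [-1.6, -3.4, 7.4]
width: 0.211
grasp_force: 38.8
```

```bash
python3 -m pendant '[[0,0,-0.01,0,0.012],[0,0,-0.015,0,0.012],[0,0,-0.02,0,0.012],[0,0,-0.025,0,0.012],[0,0,0,0,0.012],[0,0,0,0,0.012]]' 40; python3 w.py w2.png; python3 - <<'E'
from h import *
save(cam("side"),"s2.png",(180,60,420,300),2.5)
E
```

```text
time: 3.73
ee_pos: [605.4, 244.1, 158.6]
orientation: [[-1.0, -0.0, 0.003], [-0.0, 1.0, 0.001], [-0.003, 0.001, -1.0]]
ft_force: [0.5, 0.4, -1.9]
width: 0.217
grasp_force: 39.1
3.7333 [605.4 244.1 158.6] [-0.     1.     0.001] [ 0.5  0.4 -1.9] 0.217 39.130979776382446
```

View pics/s2.png

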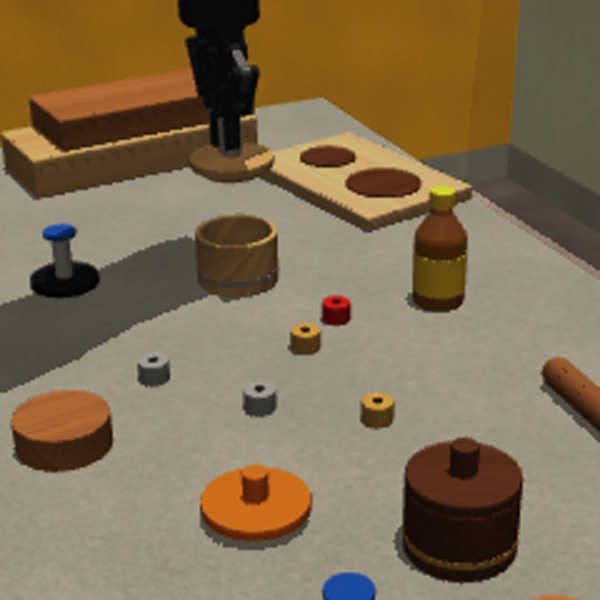

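The side view shows the pale lid held level above the open, upright pot. Now I'll carry it to the left rest at (446,310).

```bash
python3 -m pendant '[[0.02,0.008,0,0,0.012],[0.02,0.008,0,0,0.012],[0.02,0.008,0,0,0.012],[0.02,0.008,0,0,0.012],[0.02,0.009,0,0,0.012],[0.02,0.009,0,0,0.012],[0.02,0.008,0.01,0,0.012],[0.019,0.008,0.01,0,0.012],[0,0,0.01,0,0.012],[0,0,0,0,0.012]]' && python3 w.py w3.png; python3 - <<'E'
from h import *
c=cam("wrist"); print([ (b[0],ray(c,*b[0],60).round(1)) for b in blobs(c,(100,120,60),(130,255,255))])
c=cam("top"); print([ (b[0],b[1][4],ray(c,*b[0],60).round(1)) for b in blobs(c,(100,120,60),(130,255,255))])
E
```

```text
time: 4.67
ee_pos: [443.6, 309.2, 124.1]
orientation: [[-1.0, -0.002, -0.003], [-0.002, 1.0, -0.002], [0.003, -0.002, -1.0]]
ft_force: [0.3, 0.1, -0.6]
width: 0.214
grasp_force: 39.2
4.6667 [443.6 309.2 124.1] [-0.002  1.    -0.002] [ 0.3  0.1 -0.6] 0.214 39.162917733192444
[]
[(array([432.9, 242.2]), np.int32(131), array([ 461.4, -317.8,   60. ]))]
```

View pics/w3.png

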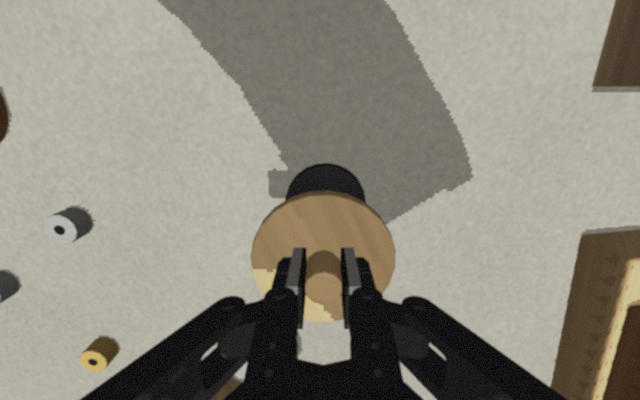

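The lid is seen over the rest foot (foot near (325,200), flange centre near (323,257)). I'll check the alignment.

```bash
python3 - <<'E'
from h import *
c=cam("wrist"); g=c["pixels"]
m=(g.max(2)<45).astype(np.uint8); m[205:]=0
cs=max(cv2.findContours(m,cv2.RETR_EXTERNAL,cv2.CHAIN_APPROX_NONE)[0],key=cv2.contourArea)[:,0]
x0,x1,y0=cs[:,0].min(),cs[:,0].max(),cs[:,1].min(); print(x0,x1,y0)
p=ray(c,(x0+x1)/2,y0,10); print("foot near edge",p,"centre x",p[0]+35)
print("flange left/right/top",ray(c,251,257,102),ray(c,395,257,102),ray(c,323,191,102),ray(c,323,321,102))
E
```

```text
286 363 160
foot near edge [411.56517002 309.94363921  10.        ] centre x 446.5651700245017
flange left/right/top [449.42689986 267.25465678 102.        ] [449.48371769 350.26306747 102.        ] [409.62088947 308.82621618 102.        ] [494.88399453 308.70876627 102.        ]
```

```bash
python3 -m pendant '[[0.004,0.001,0.008,0,0.012],[0,0,0.006,0,0.012],[0,0,0.005,0,0.012],[0,0,0.003,0,0.012],[0,0,0.002,0,0.012],[0,0,0,0,0.012]]'; python3 w.py w4.png;  python3 - <<'E'
from h import *
save(cam("side"),"s4.png",(140,90,300,210),4)
E
```

```text
time: 5.37
ee_pos: [441.2, 310.4, 101.8]
orientation: [[-1.0, -0.0, -0.001], [-0.0, 1.0, -0.0], [0.001, -0.0, -1.0]]
ft_force: [-0.3, 0.4, -1.2]
width: 0.212
grasp_force: 39.2
5.3667 [441.2 310.4 101.8] [-0.  1. -0.] [-0.3  0.4 -1.2] 0.212 39.165363907814026
```

View pics/s4.png

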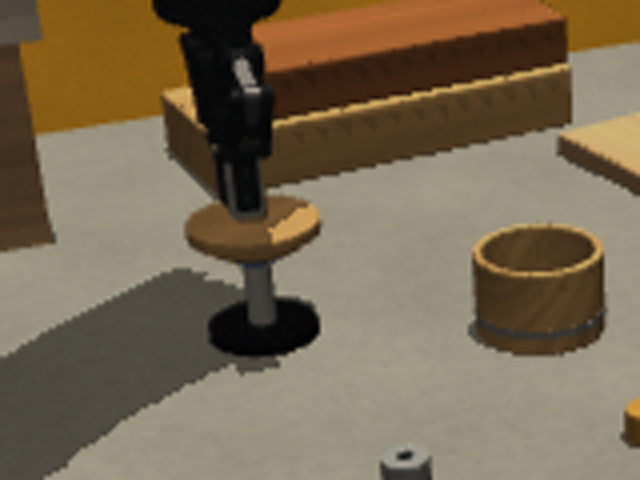

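The side view shows the lid flange centred over the stem (crop x≈253 against the disc at ≈252). I'll lower it the last millimetres and let go.

```bash
python3 -m pendant '[[0,0,0.002,0,0.012],[0,0,0,0,0.012],[0,0,0.001,0,0.012],[0,0,0,0,0.012]]'; python3 -m pendant '[[0,0,0,0,0.03],[0,0,0,0,0.05],[0,0,0,0,0.06],[0,0,0,0,0.06],[0,0,-0.01,0,0.06],[0,0,-0.025,0,0.06],[0,0,-0.03,0,0.06],[0,0,-0.03,0,0.06],[0,0,0,0,0.06]]'; python3 w.py w5.png
```

```text
time: 5.8
ee_pos: [441.6, 310.7, 99.7]
orientation: [[-1.0, -0.0, 0.001], [-0.0, 1.0, 0.0], [-0.001, 0.0, -1.0]]
ft_force: [-0.5, -1.4, 3.5]
width: 0.211
grasp_force: 39.6
time: 6.55
ee_pos: [443.2, 311.9, 200.5]
orientation: [[-1.0, -0.0, 0.006], [-0.0, 1.0, 0.004], [-0.006, 0.004, -1.0]]
ft_force: [0.8, 0.5, -0.2]
width: 0.707
grasp_force: 0.0
6.55 [443.2 311.9 200.5] [-0.     1.     0.004] [ 0.8  0.5 -0.2] 0.707 0.0
```

View pics/w5.png

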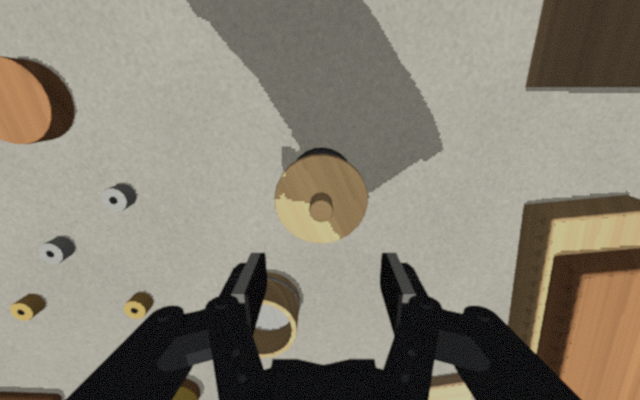

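The pale lid stands on its rest (flange centre near (321,197), knob at (321,208)) and is level. Now I'll go to the dark lid.

```bash
python3 -m pendant '[[-0.007,-0.028,0,0,0.06],[-0.007,-0.028,0,0,0.06],[-0.007,-0.028,0,0,0.06],[-0.007,-0.028,0,0,0.06],[-0.007,-0.028,0,0,0.06],[-0.007,-0.028,0,0,0.06],[-0.007,-0.028,0,0,0.06],[-0.007,-0.028,0,0,0.06],[-0.007,-0.028,0,0,0.06],[-0.007,-0.028,0,0,0.06]]' >/dev/null; python3 -m pendant '[[-0.007,-0.028,0,0,0.06],[-0.007,-0.028,0,0,0.06],[-0.007,-0.028,0,0,0.06],[-0.007,-0.028,0,0,0.06],[-0.007,-0.028,0,0,0.06],[-0.007,-0.028,0,0,0.06],[-0.007,-0.028,0,0,0.06],[-0.007,-0.028,0,0,0.06],[-0.007,-0.028,0,0,0.06],[-0.007,-0.026,0,0,0.06]]'>/dev/null;python3 -m pendant '[[0,0,0,0,0.06],[0,0,0,0,0.06]]'; python3 w.py w6.png; python3 - <<'E'
from h import *
t=cam("top"); 
# dark knob via wrist: find dark brown blob
c=cam("wrist"); print([(b[0],b[1],ray(c,*b[0],66).round(1)) for b in blobs(c,(3,100,25),(13,190,110),600)])
# pale pot rim from top
m=blobs(t,(20,70,90),(30,170,255),150); print([(b[0],b[1],ray(t,b[1][0]+b[1][2]/2-.5,b[1][1]+b[1][3]/2-.5,56).round(1)) for b in m])
E
```

```text
time: 8.43
ee_pos: [581.2, -248.4, 193.3]
orientation: [[-1.0, 0.002, -0.001], [0.002, 1.0, 0.001], [0.001, 0.001, -1.0]]
ft_force: [-0.5, -0.1, -0.3]
width: 0.701
grasp_force: 0.0
8.4333 [ 581.2 -248.4  193.3] [0.002 1.    0.001] [-0.5 -0.1 -0.3] 0.701 0.0
[(array([328. , 189.5]), array([ 280,  151,   88,   79, 4445], dtype=int32), array([ 575.7, -243. ,   66. ]))]
[(array([156.3,  93.6]), array([ 110,   59,   97,   70, 3587], dtype=int32), array([826.6, 402.8,  56. ])), (array([ 76.1, 203.5]), array([ 47, 112,  47, 118, 908], dtype=int32), array([619.3, 613.1,  56. ])), (array([217.8, 177.4]), array([201, 163,  34,  32, 194], dtype=int32), array([610. , 240.2,  56. ])), (array([183.8, 242.2]), array([167, 226,  35,  34, 885], dtype=int32), array([444.5, 317.4,  56. ]))]
```

View pics/w6.png

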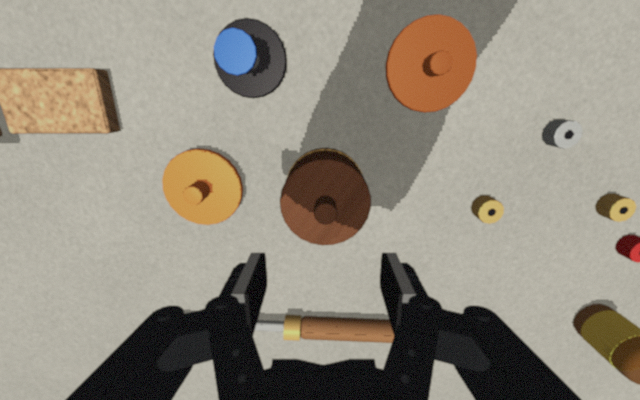

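Wrist view: the dark lid's knob is at (325,210) and its flange centre near (325,197). One orange lid is to the left at (202,187) and the other at (432,62). The right rest's disc is at (235,52).

```bash
python3 - <<'E'
from h import *
c=cam("wrist"); print("knob",ray(c,325,210,90),"flange",ray(c,325.5,197,66), "rest",ray(c,235,52,60))
t=cam("top"); print("pale lid on rest",ray(t,183.8,242.2,78))
E
```

```text
knob [ 586.31288586 -245.53957386   90.        ] flange [ 582.95202657 -244.96093408   66.        ] rest [ 464.13163823 -316.74276714   60.        ]
pale lid on rest [446.72738665 310.51202384  78.        ]
```

```bash
python3 -m pendant '[[-0.004,0.003,0.02,0,0.06],[0,0,0.025,0,0.06],[0,0,0.025,0,0.06],[0,0,0.02,0,0.06],[0,0,0.012,0,0.06],[0,0,0.004,0,0.06],[0,0,0,0,0.06],[0,0,0,0,0.06]]' 40 && python3 -m pendant '[[0,0,0,0,0.012],[0,0,0,0,0.012],[0,0,0,0,0.012],[0,0,0,0,0.012],[0,0,0,0,0.012],[0,0,0,0,0.012],[0,0,0,0,0.012],[0,0,0,0,0.012]]' 40
```

```text
time: 9.35
ee_pos: [585.8, -244.2, 89.2]
orientation: [[-1.0, -0.001, 0.001], [-0.001, 1.0, -0.0], [-0.001, -0.0, -1.0]]
ft_force: [-0.4, -0.3, 0.0]
width: 0.702
grasp_force: 0.0
time: 10.02
ee_pos: [585.9, -244.5, 89.2]
orientation: [[-1.0, -0.0, 0.001], [-0.0, 1.0, -0.0], [-0.001, -0.0, -1.0]]
ft_force: [-0.9, 0.9, 6.8]
width: 0.21
grasp_force: 38.9
```

```bash
python3 -m pendant '[[0,0,-0.01,0,0.012],[0,0,-0.015,0,0.012],[0,0,-0.02,0,0.012],[0,0,-0.02,0,0.012],[0.015,-0.009,0,0,0.012],[0.02,-0.012,0,0,0.012],[0.02,-0.012,0,0,0.012],[0.02,-0.012,0,0,0.012],[0.02,-0.012,0,0,0.012],[0.02,-0.012,0,0,0.012]]' 40 && python3 -m pendant '[[0.009,-0.004,0.015,0,0.012],[0,0,0.015,0,0.012],[0,0,0.008,0,0.012],[0,0,0,0,0.012],[0,0,0,0,0.012]]';  python3 - <<'E'
from h import *
save(cam("side"),"s7.png",(250,200,410,320),4)
t=cam("top"); save(t,"t7.png",(360,170,500,275),4)
E
```

```text
time: 10.85
ee_pos: [469.6, -313.9, 154.1]
orientation: [[-1.0, -0.0, 0.0], [-0.0, 1.0, -0.0], [-0.0, -0.0, -1.0]]
ft_force: [0.1, -1.0, -1.7]
width: 0.21
grasp_force: 39.2
time: 11.27
ee_pos: [461.7, -317.2, 115.7]
orientation: [[-1.0, -0.001, -0.0], [-0.001, 1.0, 0.0], [0.0, 0.0, -1.0]]
ft_force: [0.8, -0.7, -0.6]
width: 0.211
grasp_force: 39.2
```

View pics/s7.png

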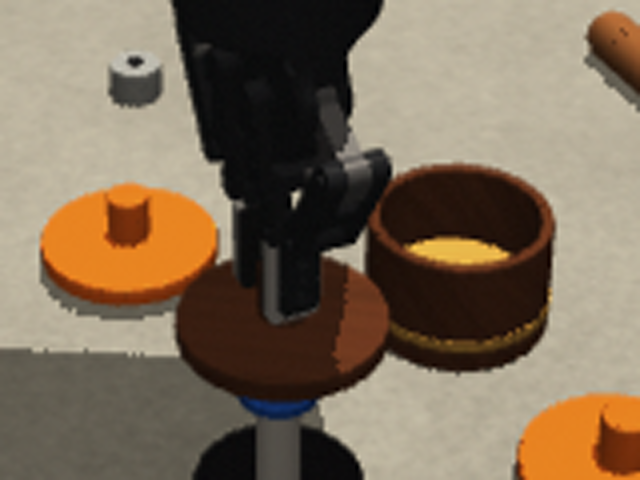

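The side view shows the dark lid just above the right rest, about 3 mm right of the stem (284 against 277 crop px). I'll nudge it and set it down.

```bash
python3 -m pendant '[[0.002,0,0.006,0,0.012],[0,0,0.005,0,0.012],[0,0,0.003,0,0.012],[0,0,0.001,0,0.012],[0,0,0,0,0.012],[0,0,0,0,0.012]]'
```

```text
time: 11.87
ee_pos: [459.6, -317.3, 101.2]
orientation: [[-1.0, -0.0, 0.001], [-0.0, 1.0, -0.0], [-0.001, -0.0, -1.0]]
ft_force: [-5.8, 3.7, 16.6]
width: 0.215
grasp_force: 41.0
```

```bash
python3 -m pendant '[[0,0,0,0,0.03],[0,0,0,0,0.05],[0,0,0,0,0.06],[0,0,0,0,0.06],[0,0,-0.01,0,0.06],[0,0,-0.025,0,0.06],[0,0,-0.03,0,0.06],[0,0,-0.03,0,0.06],[0,0,0,0,0.06],[0,0,0,0,0.06]]'; cat > col.py <<'E'
from h import *
def rd(t,n,lo,hi):
    for b in blobs(t,lo,hi,40,130):
        st=b[1]
        if 8<=st[2]<=13 and 8<=st[3]<=13:
            u,v=st[0]+st[2]/2-.5,st[1]+st[3]/2-.5
            print(n,(u,v),st[4],ray(t,u,v,18).round(1))
t=cam("top"); rd(t,"brass",(24,100,70),(36,255,255)); rd(t,"steel",(95,12,125),(125,60,255)); 
# dark lid on rest, pale pot, dark pot rims
for n,lo,hi,z,box in (("darkish",(3,90,25),(14,190,130),56,(370,160,460,270)),("pale",(18,60,60),(32,200,255),56,(160,150,260,280))):
    for b in blobs(t,lo,hi,100):
        st=b[1]; u,v=st[0]+st[2]/2-.5,st[1]+st[3]/2-.5
        if box[0]<u<box[2] and box[1]<v<box[3]: print(n,st,ray(t,u,v,56).round(1),ray(t,u,v,78).round(1))
save(t,"t8.png",(150,140,480,290),2.4)
print(readout.state()["ee_pos"])
E
python3 col.py
```

```text
time: 12.7
ee_pos: [460.4, -318.0, 197.5]
orientation: [[-1.0, -0.0, 0.003], [-0.0, 1.0, -0.002], [-0.003, -0.002, -1.0]]
ft_force: [-0.0, 0.6, -0.9]
width: 0.701
grasp_force: 0.0
brass (np.float64(270.0), np.float64(111.5)) 83 [800.6 116.8  18. ]
brass (np.float64(282.5), np.float64(181.5)) 68 [611.1  76.7  18. ]
brass (np.float64(335.5), np.float64(182.0)) 68 [614.  -65.6  18. ]
steel (np.float64(312.0), np.float64(212.0)) 57 [531.5  -4.7  18. ]
darkish [390 177  32  32 186] [ 588.  -246.1   56. ] [ 586.1 -240.6   78. ]
darkish [419 227  32  33 584] [ 459.3 -323.3   56. ] [ 460.4 -315.9   78. ]
pale [201 163  36  33 419] [608.8 237.6  56. ] [606.5 232.   78. ]
pale [167 226  35  34 934] [444.5 317.4  56. ] [446. 310.  78.]
[ 459.73150419 -317.52042783  195.91846065]
```

View pics/t8.png

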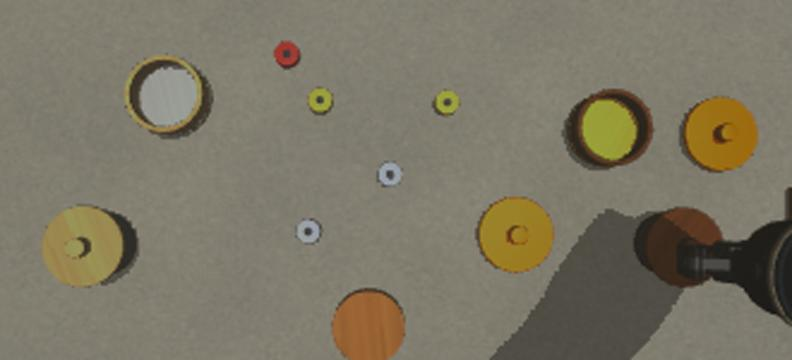

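Both lids stand on their rests (pale at crop (83,246), dark at (683,246)) and both pots are open. The four collars haven't moved. Now the first brass collar.

```bash
python3 -m pendant '[[-0.015,0.025,0,0,0.06],[-0.015,0.025,0,0,0.06],[-0.015,0.025,0,0,0.06],[-0.015,0.025,0,0,0.06],[-0.015,0.025,0,0,0.06],[-0.015,0.025,0,0,0.06],[-0.015,0.025,0,0,0.06],[-0.015,0.025,0,0,0.06],[-0.015,0.025,0,0,0.06],[-0.018,0.027,0,0,0.06]]' >/dev/null; python3 -m pendant '[[0,0,0.025,0,0.06],[0,0,0.025,0,0.06],[0,0,0,0,0.06],[0,0,0,0,0.06]]'; cat > wc.py <<'E'
# nearest collars of each colour in the wrist view: bore centre at top face z=20
from h import *
s=readout.state(); c=cam("wrist")
for n,lo,hi in (("brass",(16,90,70),(36,255,255)),("steel",(85,0,95),(130,50,255))):
    for b in blobs(c,lo,hi,150,2500):
        x,y,w,h,a=b[1]
        if max(w,h)>80: continue
        g=c["pixels"][y:y+h,x:x+w].max(2); n2,_,st,ce=cv2.connectedComponentsWithStats((g<50).astype(np.uint8))
        k=[ce[i] for i in range(1,n2) if 12<st[i][4]<200 and abs(ce[i][0]-w/2)<w*.3 and abs(ce[i][1]-h/2)<h*.35]
        for q in k:
            p=ray(c,x+q[0],y+q[1],20); print(n,(q+[x,y]).round(1),p.round(1),"rel to tcp",(p-s["ee_pos"]).round(1))
E
python3 wc.py
```

```text
time: 13.92
ee_pos: [611.0, -65.2, 143.9]
orientation: [[-1.0, -0.0, -0.004], [-0.0, 1.0, 0.0], [0.004, 0.0, -1.0]]
ft_force: [-0.1, -0.3, 1.0]
width: 0.704
grasp_force: 0.0
brass [481.  199.5] [613.3  74.6  20. ] rel to tcp [   2.3  139.8 -123.9]
brass [321.6 201.6] [615.1 -67.1  20. ] rel to tcp [   4.1   -1.9 -123.9]
```

```bash
python3 -m pendant '[[-0.003,-0.001,0.03,0,0.06],[0,0,0.03,0,0.06],[0,0,0.03,0,0.06],[0,0,0.02,0,0.06],[0,0,0.01,0,0.06],[0,0,0.003,0,0.06],[0,0,0,0,0.06],[0,0,0,0,0.06]]' 40 && python3 -m pendant '[[0,0,0,0,0.018],[0,0,0,0,0.018],[0,0,0,0,0.018],[0,0,0,0,0.018],[0,0,0,0,0.018],[0,0,0,0,0.018],[0,0,0,0,0.018]]' 40
```

```text
time: 14.63
ee_pos: [616.6, -66.6, 24.1]
orientation: [[-1.0, -0.0, 0.002], [-0.0, 1.0, -0.0], [-0.002, -0.0, -1.0]]
ft_force: [0.1, 0.7, 0.6]
width: 0.699
grasp_force: 0.0
time: 15.22
ee_pos: [616.1, -66.4, 23.6]
orientation: [[-1.0, -0.0, 0.002], [-0.0, 1.0, -0.0], [-0.002, -0.0, -1.0]]
ft_force: [-2.3, 0.1, 10.2]
width: 0.303
grasp_force: 38.7
```

```bash
python3 -m pendant '[[0,0,-0.03,0,0.018],[0,0,-0.03,0,0.018],[0,0,-0.03,0,0.018],[0,-0.025,-0.01,0,0.018],[0.003,-0.025,0,0,0.018],[0.003,-0.025,0,0,0.018],[0.003,-0.025,0,0,0.018],[0.003,-0.025,0,0,0.018],[0.003,-0.025,0,0,0.018],[0,-0.029,0,0,0.018]]' && python3 -m pendant '[[0,0,0,0,0.018],[0,0,0.02,0,0.018],[0,0,0.02,0,0.018],[0,0,0,0,0.018],[0,0,0,0,0.018]]'
```

```text
time: 16.05
ee_pos: [600.0, -246.1, 122.9]
orientation: [[-1.0, -0.001, 0.0], [-0.001, 1.0, 0.0], [-0.0, 0.0, -1.0]]
ft_force: [1.0, 0.2, -2.2]
width: 0.304
grasp_force: 39.7
time: 16.47
ee_pos: [599.9, -244.9, 82.0]
orientation: [[-1.0, -0.0, -0.002], [-0.0, 1.0, 0.001], [0.002, 0.001, -1.0]]
ft_force: [-0.1, 0.3, 1.1]
width: 0.298
grasp_force: 39.7
```

```bash
python3 -m pendant '[[0,0,0.006,0,0.018],[0,0,0,0,0.018],[0,0,0,0,0.035],[0,0,0,0,0.045],[0,0,0,0,0.05],[0,0,-0.03,0,0.06],[0,0,-0.03,0,0.06],[0,0,0,0,0.06]]' && python3 -m pendant '[[-0.001,0.032,0,0,0.06],[-0.001,0.032,0,0,0.06],[-0.001,0.032,0,0,0.06],[-0.001,0.032,0,0,0.06],[-0.001,0.032,0,0,0.06],[-0.001,0.032,0,0,0.06],[-0.001,0.032,0,0,0.06],[-0.001,0.032,0,0,0.06],[-0.002,0.032,0,0,0.06],[-0.002,0.033,0,0,0.06]]' && python3 -m pendant '[[0,0,0,0,0.06],[0,0,0,0,0.06]]'>/dev/null; python3 wc.py; python3 col.py | grep -v arkish; python3 - <<'E'
from h import *
save(cam("top"),"t9.png",(370,150,450,230),6)
E
```

```text
time: 17.13
ee_pos: [602.7, -246.3, 142.4]
orientation: [[-1.0, -0.0, 0.007], [-0.0, 1.0, -0.003], [-0.007, -0.003, -1.0]]
ft_force: [1.9, -0.9, 0.9]
width: 0.698
grasp_force: 0.0
time: 17.97
ee_pos: [612.5, 77.2, 136.8]
orientation: [[-1.0, -0.0, 0.001], [-0.0, 1.0, 0.0], [-0.001, 0.0, -1.0]]
ft_force: [0.5, -0.9, -0.1]
width: 0.701
grasp_force: 0.0
brass [321.3 200. ] [613.3  75.1  20. ] rel to tcp [   0.7   -2.2 -116.5]
brass (np.float64(181.5), np.float64(232.0)) 102 [469.4 338.1  18. ]
steel (np.float64(312.0), np.float64(212.0)) 58 [531.5  -4.7  18. ]
pale [167 226  21  34 469] [444.1 335.   56. ] [445.6 327.1  78. ]
[612.48633476  75.22642054 136.45538489]
```

View pics/t9.png

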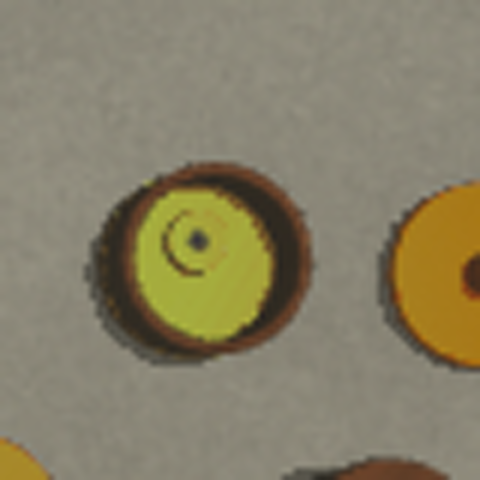

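The brass collar lies flat in the dark pot at crop (198,240), on the far side. Now the second brass collar.

```bash
python3 -m pendant '[[0,0,0.03,0,0.06],[0,0,0.03,0,0.06],[0,0,0.03,0,0.06],[0,0,0.018,0,0.06],[0,0,0.005,0,0.06],[0,0,0,0,0.06],[0,0,0,0,0.06]]' 40 && python3 -m pendant '[[0,0,0,0,0.018],[0,0,0,0,0.018],[0,0,0,0,0.018],[0,0,0,0,0.018],[0,0,0,0,0.018],[0,0,0,0,0.018],[0,0,0,0,0.018]]' 40
```

```text
time: 18.87
ee_pos: [613.1, 75.0, 24.4]
orientation: [[-1.0, 0.001, 0.001], [0.001, 1.0, 0.0], [-0.001, 0.0, -1.0]]
ft_force: [-0.1, 0.6, 0.4]
width: 0.703
grasp_force: 0.0
time: 19.45
ee_pos: [613.3, 75.6, 24.8]
orientation: [[-1.0, -0.0, 0.002], [-0.0, 1.0, -0.0], [-0.002, -0.0, -1.0]]
ft_force: [-1.8, -1.7, 10.2]
width: 0.298
grasp_force: 38.7
```

```bash
python3 -m pendant '[[0,0,-0.03,0,0.018],[0,0,-0.03,0,0.018],[0,0,-0.03,0,0.018],[0,-0.02,-0.01,0,0.018],[0.003,-0.03,0,0,0.018],[0.004,-0.03,0,0,0.018],[0.004,-0.03,0,0,0.018],[0.004,-0.03,0,0,0.018],[0.004,-0.03,0,0,0.018],[0.004,-0.03,0,0,0.018]]' >/dev/null&& python3 -m pendant '[[0.004,-0.03,0,0,0.018],[0.005,-0.03,0,0,0.018],[0.005,-0.03,0,0,0.018],[0.005,-0.032,0,0,0.018],[0,0,0.02,0,0.018],[0,0,0.02,0,0.018],[0,0,0,0,0.018],[0,0,0,0,0.018]]'
```

```text
time: 20.95
ee_pos: [569.9, -246.1, 83.3]
orientation: [[-1.0, -0.0, -0.001], [-0.0, 1.0, 0.001], [0.001, 0.001, -1.0]]
ft_force: [-0.3, -0.7, 0.9]
width: 0.304
grasp_force: 39.7
```

```bash
python3 -m pendant '[[-0.001,0,0.007,0,0.018],[0,0,0,0,0.018],[0,0,0,0,0.035],[0,0,0,0,0.045],[0,0,0,0,0.05],[0,0,-0.03,0,0.06],[0,0,-0.03,0,0.06],[0,0,0,0,0.06]]' && python3 -m pendant '[[0.004,0.026,0,0,0.06],[0.005,0.027,0,0,0.06],[0.004,0.027,0,0,0.06],[0.005,0.027,0,0,0.06],[0.004,0.027,0,0,0.06],[0.005,0.027,0,0,0.06],[0.004,0.027,0,0,0.06],[0.005,0.027,0,0,0.06],[0.003,0.026,0,0,0.06],[0,0,0,0,0.06]]' && python3 -m pendant '[[0,0,0,0,0.06],[0,0,0,0,0.06]]'>/dev/null; python3 wc.py; python3 col.py | grep -v arkish; python3 - <<'E'
from h import *
c=cam("top"); save(c,"t10.png",(370,150,450,230),6)
print(blobs(c,(95,5,110),(125,60,255),20,200))
w=cam("wrist"); print(blobs(w,(85,0,80),(130,60,255),100,3000))
E
```

```text
time: 21.62
ee_pos: [573.8, -247.2, 142.2]
orientation: [[-1.0, -0.0, 0.007], [-0.0, 1.0, -0.003], [-0.007, -0.003, -1.0]]
ft_force: [2.2, -0.6, 1.6]
width: 0.707
grasp_force: 0.0
time: 22.45
ee_pos: [532.0, -1.7, 136.8]
orientation: [[-1.0, -0.003, 0.001], [-0.003, 1.0, 0.001], [-0.001, 0.001, -1.0]]
ft_force: [0.2, 0.2, 1.6]
width: 0.702
grasp_force: 0.0
brass [ 62.8 270.7] [ 603.8 -251.6   20. ] rel to tcp [  71.2 -246.  -116.5]
brass [ 62.8 270.7] [ 603.8 -251.6   20. ] rel to tcp [  71.2 -246.  -116.5]
brass [ 73.1 395.8] [ 765.6 -286.6   20. ] rel to tcp [ 232.9 -281.  -116.5]
brass (np.float64(270.0), np.float64(111.5)) 83 [800.6 116.8  18. ]
pale [201 163  36  33 409] [608.8 237.6  56. ] [606.5 232.   78. ]
pale [167 226  35  34 933] [444.5 317.4  56. ] [446. 310.  78.]
[532.65400571  -6.1611891  136.38291787]
[(array([360.2, 253.4]), array([352, 249,  20,  10,  98], dtype=int32))]
[]
```

```bash
python3 - <<'E'
from h import *
c=cam("wrist"); g=c["pixels"]; hsv=cv2.cvtColor(g,cv2.COLOR_RGB2HSV)
print(proj(c,[531.5,-4.7,20]), proj(c,[465,84,20]))
for v in range(170,235,8): print(v,[tuple(hsv[v,u]) for u in (296,306,314,321,330,340,380)])
# dark compact spots = bores
n,_,st,ce=cv2.connectedComponentsWithStats((g.max(2)<50).astype(np.uint8))
for i in range(1,n):
    if 20<st[i][4]<200: print(ce[i].round(1),st[i],ray(c,*ce[i],20).round(1))
save(c,"w10.png")
E
```

```text
[325.50038234 198.24380215] [438.164058  118.1118331]
170 [(np.uint8(23), np.uint8(20), np.uint8(113)), (np.uint8(27), np.uint8(24), np.uint8(117)), (np.uint8(24), np.uint8(22), np.uint8(114)), (np.uint8(23), np.uint8(27), np.uint8(114)), (np.uint8(27), np.uint8(24), np.uint8(115)), (np.uint8(33), np.uint8(22), np.uint8(114)), (np.uint8(28), np.uint8(27), np.uint8(112))]
178 [(np.uint8(28), np.uint8(28), np.uint8(110)), (np.uint8(23), np.uint8(26), np.uint8(116)), (np.uint8(24), np.uint8(23), np.uint8(113)), (np.uint8(22), np.uint8(25), np.uint8(110)), (np.uint8(23), np.uint8(28), np.uint8(110)), (np.uint8(19), np.uint8(25), np.uint8(112)), (np.uint8(23), np.uint8(28), np.uint8(117))]
186 [(np.uint8(21), np.uint8(31), np.uint8(117)), (np.uint8(28), np.uint8(28), np.uint8(111)), (np.uint8(42), np.uint8(20), np.uint8(64)), (np.uint8(38), np.uint8(8), np.uint8(127)), (np.uint8(25), np.uint8(13), np.uint8(116)), (np.uint8(25), np.uint8(27), np.uint8(115)), (np.uint8(27), np.uint8(25), np.uint8(114))]
194 [(np.uint8(25), np.uint8(25), np.uint8(113)), (np.uint8(24), np.uint8(31), np.uint8(
[... 1299 characters left out ...]
np.uint8(25), np.uint8(173)), (np.uint8(23), np.uint8(20), np.uint8(167)), (np.uint8(23), np.uint8(20), np.uint8(167)), (np.uint8(25), np.uint8(19), np.uint8(171)), (np.uint8(25), np.uint8(26), np.uint8(169))]
234 [(np.uint8(22), np.uint8(23), np.uint8(170)), (np.uint8(26), np.uint8(21), np.uint8(172)), (np.uint8(26), np.uint8(21), np.uint8(171)), (np.uint8(24), np.uint8(21), np.uint8(169)), (np.uint8(26), np.uint8(22), np.uint8(171)), (np.uint8(24), np.uint8(23), np.uint8(170)), (np.uint8(26), np.uint8(23), np.uint8(170))]
[436.6 121. ] [432 117  10   9  70] [467.2  83.1  20. ]
[324.5 199.6] [321 196   8   8  50] [532.8  -5.6  20. ]
[ 63.1 271.2] [ 60 269   7   6  29] [ 603.6 -251.8   20. ]
```

Both steel collars' bores show at the expected places: (324,200) under the tool and (437,121). They were only shaded by the arm. Descending.

```bash
python3 -m pendant '[[0,0,0.03,0,0.06],[0,0,0.03,0,0.06],[0,0,0.03,0,0.06],[0,0,0.018,0,0.06],[0,0,0.005,0,0.06],[0,0,0,0,0.06],[0,0,0,0,0.06]]' 40 && python3 -m pendant '[[0,0,0,0,0.018],[0,0,0,0,0.018],[0,0,0,0,0.018],[0,0,0,0,0.018],[0,0,0,0,0.018],[0,0,0,0,0.018],[0,0,0,0,0.018]]' 40
```

```text
time: 23.45
ee_pos: [533.0, -5.6, 24.2]
orientation: [[-1.0, 0.0, 0.001], [0.0, 1.0, -0.0], [-0.001, -0.0, -1.0]]
ft_force: [0.4, -0.5, 0.7]
width: 0.704
grasp_force: 0.0
time: 24.03
ee_pos: [533.3, -5.4, 24.6]
orientation: [[-1.0, -0.0, 0.002], [-0.0, 1.0, -0.0], [-0.002, -0.0, -1.0]]
ft_force: [-1.0, -0.1, 10.2]
width: 0.301
grasp_force: 38.6
```

View pics/t10.png

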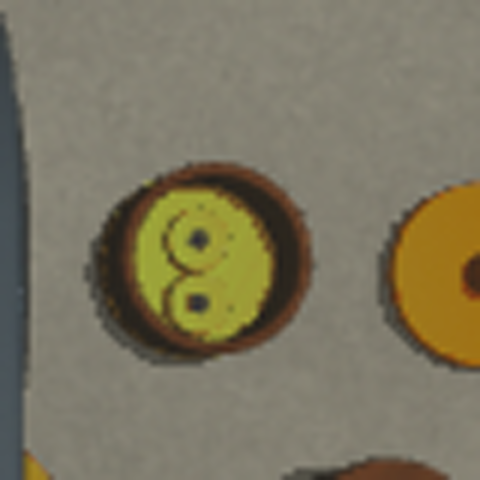

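Both brass collars lie flat side by side in the dark pot (crop (198,240) and (198,303)). I'll carry the steel collar to the pale pot.

```bash
python3 -m pendant '[[0,0,-0.03,0,0.018],[0,0,-0.03,0,0.018],[0,0,-0.03,0,0.018],[-0.008,0.02,-0.01,0,0.018],[-0.009,0.025,0,0,0.018],[-0.009,0.025,0,0,0.018],[-0.009,0.025,0,0,0.018],[-0.009,0.025,0,0,0.018],[-0.009,0.025,0,0,0.018],[-0.009,0.025,0,0,0.018]]' >/dev/null&& python3 -m pendant '[[-0.009,0.025,0,0,0.018],[-0.009,0.025,0,0,0.018],[-0.009,0.025,0,0,0.018],[0,0,0,0,0.018],[0,0,0.02,0,0.018],[0,0,0.02,0,0.018],[0,0,0,0,0.018],[0,0,0,0,0.018]]'
```

```text
time: 25.53
ee_pos: [620.7, 239.3, 83.1]
orientation: [[-1.0, -0.0, -0.002], [-0.0, 1.0, -0.001], [0.002, -0.001, -1.0]]
ft_force: [-0.2, -0.6, 0.1]
width: 0.299
grasp_force: 39.8
```

Release, then go on to the last steel collar at (466,83.5).

```bash
python3 -m pendant '[[-0.001,0,0.007,0,0.018],[0,0,0,0,0.018],[0,0,0,0,0.035],[0,0,0,0,0.045],[0,0,0,0,0.05],[0,0,-0.03,0,0.06],[0,0,-0.03,0,0.06],[0,0,0,0,0.06]]' && python3 -m pendant '[[0.017,-0.017,0,0,0.06],[0.017,-0.017,0,0,0.06],[0.017,-0.017,0,0,0.06],[0.017,-0.017,0,0,0.06],[0.017,-0.017,0,0,0.06],[0.017,-0.017,0,0,0.06],[0.017,-0.017,0,0,0.06],[0.017,-0.017,0,0,0.06],[0.018,-0.019,0,0,0.06],[0,0,0,0,0.06]]' && python3 -m pendant '[[0,0,0,0,0.06],[0,0,0,0,0.06]]'>/dev/null; cat > bore.py <<'E'
from h import *
s=readout.state(); c=cam("wrist"); g=c["pixels"]
n,_,st,ce=cv2.connectedComponentsWithStats((g.max(2)<50).astype(np.uint8)); print(s["ee_pos"].round(1))
for i in range(1,n):
    if 20<st[i][4]<200: print(ce[i].round(1),st[i],ray(c,*ce[i],20).round(1))
E
python3 bore.py; python3 - <<'E'
from h import *
t=cam("top"); save(t,"t11.png",(180,140,260,220),6); g=t["pixels"]
n,_,st,ce=cv2.connectedComponentsWithStats((g[150:210,195:240].max(2)<60).astype(np.uint8))
for i in range(1,n): print(ce[i]+[195,150],st[i], ray(t,*(ce[i]+[195,150]),26).round(0))
E
```

```text
time: 26.2
ee_pos: [624.6, 240.5, 142.6]
orientation: [[-1.0, -0.0, 0.007], [-0.0, 1.0, 0.003], [-0.007, 0.003, -1.0]]
ft_force: [0.8, -0.3, 0.8]
width: 0.703
grasp_force: 0.0
time: 27.03
ee_pos: [465.8, 82.3, 136.7]
orientation: [[-1.0, 0.001, -0.001], [0.001, 1.0, -0.001], [0.001, -0.001, -1.0]]
ft_force: [0.5, -0.0, 0.3]
width: 0.702
grasp_force: 0.0
[469.   84.8 136.8]
[321.7 196.8] [318 193   8   8  48] [466.9  83.1  20. ]
[209.3  170.25] [10 17  9  9 20] [634. 270.  26.]
[217.   166.25] [20 16  6  2  8] [646. 251.  26.]
[233. 172.] [38 22  1  1  1] [632. 208.  26.]
[234.  175.5] [39 25  1  2  2] [622. 205.  26.]
[220.5 176. ] [25 26  2  1  2] [620. 240.  26.]
[204.  178.5] [ 9 28  1  2  2] [612. 283.  26.]
[204. 181.] [ 9 31  1  1  1] [605. 283.  26.]
[234.33333333 181.        ] [39 30  2  3  3] [608. 203.  26.]
[205. 184.] [10 34  1  1  1] [598. 280.  26.]
[229.70588235 190.58823529] [27 34 15 12 34] [582. 215.  26.]
[206. 186.] [11 36  1  1  1] [592. 277.  26.]
[209.5 189.5] [14 39  2  2  2] [583. 268.  26.]
[234. 190.] [39 40  1  1  1] [584. 203.  26.]
[221.54271357 206.8241206 ] [  0  52  45   8 199] [538. 234.  26.]
```

Steel collar 1 lies in the pale pot at about (620,240). Now the last one.

```bash
python3 -m pendant '[[0.002,-0.001,0.03,0,0.06],[0,0,0.03,0,0.06],[0,0,0.03,0,0.06],[0,0,0.018,0,0.06],[0,0,0.005,0,0.06],[0,0,0,0,0.06],[0,0,0,0,0.06]]' 40 && python3 -m pendant '[[0,0,0,0,0.018],[0,0,0,0,0.018],[0,0,0,0,0.018],[0,0,0,0,0.018],[0,0,0,0,0.018],[0,0,0,0,0.018],[0,0,0,0,0.018]]' 40
```

```text
time: 27.88
ee_pos: [467.1, 84.0, 24.0]
orientation: [[-1.0, -0.001, 0.001], [-0.001, 1.0, 0.0], [-0.001, 0.0, -1.0]]
ft_force: [-0.3, -0.8, 1.3]
width: 0.701
grasp_force: 0.0
time: 28.47
ee_pos: [467.3, 83.8, 24.5]
orientation: [[-1.0, -0.0, 0.002], [-0.0, 1.0, 0.0], [-0.002, 0.0, -1.0]]
ft_force: [-2.5, -0.1, 11.7]
width: 0.303
grasp_force: 38.6
```

```bash
python3 -m pendant '[[0,0,-0.03,0,0.018],[0,0,-0.03,0,0.018],[0,0,-0.03,0,0.018],[-0.015,0.017,-0.01,0,0.018],[-0.018,0.023,0,0,0.018],[-0.018,0.023,0,0,0.018],[-0.018,0.023,0,0,0.018],[-0.018,0.023,0,0,0.018],[-0.018,0.023,0,0,0.018],[-0.018,0.023,0,0,0.018]]' >/dev/null&& python3 -m pendant '[[-0.002,0.001,0,0,0.018],[0,0,0,0,0.018],[0,0,0.02,0,0.018],[0,0,0.02,0,0.018],[0,0,0,0,0.018],[0,0,0,0,0.018]]'
```

```text
time: 29.8
ee_pos: [590.5, 238.8, 83.3]
orientation: [[-1.0, 0.0, -0.002], [0.0, 1.0, -0.001], [0.002, -0.001, -1.0]]
ft_force: [-0.1, 0.6, -0.3]
width: 0.3
grasp_force: 39.9
```

```bash
python3 -m pendant '[[-0.002,0.001,0.007,0,0.018],[0,0,0,0,0.018],[0,0,0,0,0.035],[0,0,0,0,0.045],[0,0,0,0,0.05],[0,0,-0.03,0,0.06],[0,0,-0.03,0,0.06],[0,0,-0.03,0,0.06],[0,0,-0.03,0,0.06],[0,0,0,0,0.06]]' && python3 -m pendant '[[0.018,0.009,0,0,0.06],[0.018,0.009,0,0,0.06],[0.018,0.009,0,0,0.06],[0.018,0.009,0,0,0.06],[0.018,0.009,0,0,0.06],[0.018,0.009,0,0,0.06],[0.018,0.009,0,0,0.06],[0.02,0.008,0,0,0.06],[0,0,0,0,0.06],[0,0,0,0,0.06]]';  python3 - <<'E'
from h import *
print(readout.state()["ee_pos"].round(1))
t=cam("top"); a=t["pixels"][150:215,180:255,::-1]; b=t["pixels"][160:225,370:445,::-1]
cv2.imwrite("pics/t12.png",cv2.resize(np.hstack([a,b]),None,fx=5,fy=5,interpolation=cv2.INTER_CUBIC))
c=cam("wrist"); save(c,"w12.png")
for n,cc,z in (("w",c,78),("t",t,78)):
  for q in blobs(cc,(14,60,60),(32,200,255),600):
    x,y,w,h,A=q[1]; print(n,q[1],ray(cc,x+w/2-.5,y+h/2-.5,z).round(1))
E
```

```text
time: 30.63
ee_pos: [595.4, 241.5, 202.9]
orientation: [[-1.0, -0.0, 0.008], [-0.0, 1.0, 0.003], [-0.008, 0.003, -1.0]]
ft_force: [0.7, 0.3, 0.5]
width: 0.702
grasp_force: 0.0
time: 31.47
ee_pos: [446.9, 312.0, 196.7]
orientation: [[-1.0, -0.002, 0.001], [-0.002, 1.0, 0.0], [-0.001, 0.0, -1.0]]
ft_force: [0.0, -1.0, -0.1]
width: 0.704
grasp_force: 0.0
[446.9 312.  196.7]
w [ 531    0  109   84 7659] [325.6 503.7  78. ]
w [   0   52   50   89 3150] [363.4  79.   78. ]
w [ 275  150   95   92 6794] [444.8 310.3  78. ]
w [ 512  194  128  165 9715] [525.8 552.4  78. ]
w [ 561  261   79  139 7599] [590.1 595.4  78. ]
w [ 253  279   46   80 1947] [575.8 263.1  78. ]
w [427 376  49  24 719] [670.2 453.8  78. ]
t [ 110   59   98   72 4090] [816.7 392.   78. ]
t [  35  108   48  103 4438] [644.6 628.8  78. ]
t [342 116  82  18 646] [ 759.2 -178.9   78. ]
t [480 218  38  23 849] [ 499.9 -479.8   78. ]
t [349 222  32  32 766] [ 469.7 -138.4   78. ]
t [168 226  34  34 655] [446.  308.8  78. ]
t [288 260  31  32 724] [371.8  13.2  78. ]
```

View pics/t12.png

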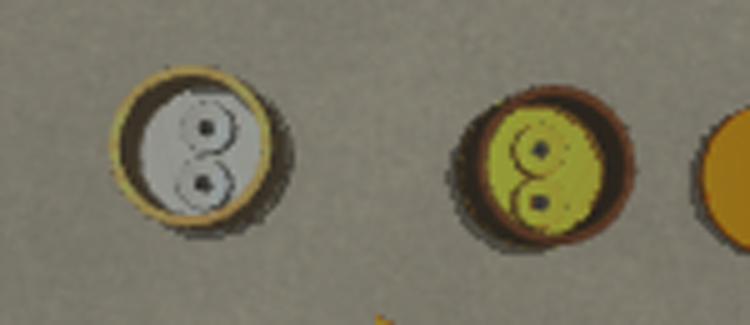

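This picture shows two steel collars flat in the pale pot (bores at (206,127) and (203,183)) and two brass in the dark pot (bores at (540,149) and (540,203)). Now I'll grip the pale lid.

```bash
python3 -m pendant '[[0.001,-0.002,0.025,0,0.06],[0,0,0.025,0,0.06],[0,0,0.025,0,0.06],[0,0,0.015,0,0.06],[0,0,0.006,0,0.06],[0,0,0,0,0.06],[0,0,0,0,0.06]]' 40 && python3 -m pendant '[[0,0,0,0,0.012],[0,0,0,0,0.012],[0,0,0,0,0.012],[0,0,0,0,0.012],[0,0,0,0,0.012],[0,0,0,0,0.012],[0,0,0,0,0.012],[0,0,0,0,0.012]]' 40; python3 - <<'E'
from h import *
t=cam("top")
print("pale rim",ray(t,217.8,179.0,56),"dark rim",ray(t,405.3,192.5,56))
E
```

```text
time: 32.15
ee_pos: [447.0, 309.6, 100.9]
orientation: [[-1.0, 0.0, 0.0], [0.0, 1.0, 0.0], [-0.0, 0.0, -1.0]]
ft_force: [0.5, 0.2, 0.4]
width: 0.699
grasp_force: 0.0
time: 32.82
ee_pos: [446.8, 310.0, 101.2]
orientation: [[-1.0, -0.0, 0.001], [-0.0, 1.0, 0.001], [-0.001, 0.001, -1.0]]
ft_force: [-0.1, 0.3, 5.6]
width: 0.21
grasp_force: 38.9
pale rim [608.72194702 239.41231832  56.        ] dark rim [ 587.94383558 -245.59532369   56.        ]
```

```bash
python3 -m pendant '[[0,0,-0.01,0,0.012],[0,0,-0.02,0,0.012],[0,0,-0.02,0,0.012],[-0.02,-0.008,0,0,0.012],[-0.02,-0.009,0,0,0.012],[-0.02,-0.009,0,0,0.012],[-0.02,-0.009,0,0,0.012],[-0.02,-0.009,0,0,0.012],[-0.02,-0.009,0,0,0.012],[-0.02,-0.009,0,0,0.012]]' 40 >/dev/null && python3 -m pendant '[[-0.02,-0.008,0,0,0.012],[-0.003,0,0.01,0,0.012],[0,0,0.02,0,0.012],[0,0,0.01,0,0.012],[0,0,0,0,0.012],[0,0,0,0,0.012],[0,0,0,0,0.012]]'
```

```text
time: 34.28
ee_pos: [609.4, 240.0, 111.4]
orientation: [[-1.0, -0.001, 0.001], [-0.001, 1.0, 0.0], [-0.001, 0.0, -1.0]]
ft_force: [0.6, 0.2, -0.1]
width: 0.212
grasp_force: 39.3
```

```bash
python3 -m pendant '[[0,0,0.006,0,0.012],[0,0,0.005,0,0.012],[0,0,0.004,0,0.012],[0,0,0.003,0,0.012],[0,0,0.002,0,0.012],[0,0,0.001,0,0.012],[0,0,0,0,0.012],[0,0,0,0,0.012]]'
```

```text
time: 34.95
ee_pos: [609.4, 239.6, 89.4]
orientation: [[-1.0, -0.0, 0.0], [-0.0, 1.0, 0.0], [-0.0, 0.0, -1.0]]
ft_force: [0.6, 0.7, -0.1]
width: 0.209
grasp_force: 39.4
```

```bash
python3 -m pendant '[[0,0,0.001,0,0.012],[0,0,0,0,0.03],[0,0,0,0,0.05],[0,0,0,0,0.06],[0,0,0,0,0.06],[0,0,-0.01,0,0.06],[0,0,-0.03,0,0.06],[0,0,-0.03,0,0.06],[0,0,-0.03,0,0.06],[0,0,0,0,0.06]]'; python3 -m pendant '[[0.007,-0.028,0,0,0.06],[0.008,-0.028,0,0,0.06],[0.007,-0.028,0,0,0.06],[0.008,-0.028,0,0,0.06],[0.007,-0.028,0,0,0.06],[0.008,-0.028,0,0,0.06],[0.007,-0.028,0,0,0.06],[0.008,-0.028,0,0,0.06],[0.007,-0.028,0,0,0.06],[0.008,-0.028,0,0,0.06]]' >/dev/null; python3 -m pendant '[[0.007,-0.028,0,0,0.06],[0.008,-0.028,0,0,0.06],[0.007,-0.028,0,0,0.06],[0.008,-0.028,0,0,0.06],[0.007,-0.028,0,0,0.06],[0.008,-0.028,0,0,0.06],[0.007,-0.028,0,0,0.06],[0.008,-0.028,0,0,0.06],[0.007,-0.028,0,0,0.06],[0.007,-0.026,0,0,0.06]]' >/dev/null; python3 -m pendant '[[0,0,0,0,0.06],[0,0,0,0,0.06]]'; python3 - <<'E'
from h import *
t=cam("top"); c=cam("wrist")
for n,cc,z,lo,hi in (("pale t",t,66,(18,60,60),(32,200,255)),("dark t",t,78,(3,90,25),(14,190,130)),("dark w",c,78,(2,90,25),(14,200,130))):
  for q in blobs(cc,lo,hi,400):
    x,y,w,h,A=q[1]
    if abs(w-h)<8: print(n,q[1],ray(cc,x+w/2-.5,y+h/2-.5,z).round(1))
E
```

```text
time: 35.78
ee_pos: [611.4, 240.4, 195.4]
orientation: [[-1.0, -0.0, 0.008], [-0.0, 1.0, 0.003], [-0.008, 0.003, -1.0]]
ft_force: [1.2, 0.4, 0.8]
width: 0.701
grasp_force: 0.0
time: 37.62
ee_pos: [460.1, -319.5, 188.7]
orientation: [[-1.0, 0.002, 0.0], [0.002, 1.0, -0.0], [-0.0, -0.0, -1.0]]
ft_force: [-1.0, 0.9, -0.4]
width: 0.699
grasp_force: 0.0
pale t [201 162  37  34 971] [609.  233.9  66. ]
pale t [392 181  24  26 486] [ 584.4 -238.4   66. ]
pale t [349 222  32  32 606] [ 469.2 -140.1   66. ]
dark t [160  75  33  32 842] [828.6 348.7  78. ]
dark t [123  85  25  25 507] [808.1 450.2  78. ]
dark t [419 227  32  32 581] [ 461.7 -315.9   78. ]
dark w [ 277  154   96   93 6319] [ 459.  -317.9   78. ]
dark w [   0  185   94   89 2422] [ 485.4 -560.7   78. ]
```

```bash
python3 -m pendant '[[0,0.002,0.025,0,0.06],[0,0,0.025,0,0.06],[0,0,0.02,0,0.06],[0,0,0.013,0,0.06],[0,0,0.004,0,0.06],[0,0,0,0,0.06],[0,0,0,0,0.06]]' 40 && python3 -m pendant '[[0,0,0,0,0.012],[0,0,0,0,0.012],[0,0,0,0,0.012],[0,0,0,0,0.012],[0,0,0,0,0.012],[0,0,0,0,0.012],[0,0,0,0,0.012],[0,0,0,0,0.012]]' 40
```

```text
time: 38.3
ee_pos: [461.0, -316.0, 102.2]
orientation: [[-1.0, -0.001, 0.001], [-0.001, 1.0, -0.0], [-0.001, -0.0, -1.0]]
ft_force: [0.6, 0.6, 0.1]
width: 0.703
grasp_force: 0.0
time: 38.97
ee_pos: [460.9, -316.7, 102.0]
orientation: [[-1.0, -0.0, 0.001], [-0.0, 1.0, -0.001], [-0.001, -0.001, -1.0]]
ft_force: [0.2, -0.1, 6.8]
width: 0.21
grasp_force: 39.0
```

```bash
python3 -m pendant '[[0,0,-0.01,0,0.012],[0,0,-0.02,0,0.012],[0,0,-0.02,0,0.012],[-0.018,0.01,0,0,0.012],[-0.018,0.01,0,0,0.012],[-0.018,0.01,0,0,0.012],[-0.018,0.01,0,0,0.012],[-0.018,0.01,0,0,0.012],[-0.018,0.01,0,0,0.012],[-0.018,0.011,0,0,0.012]]' 40 >/dev/null && python3 -m pendant '[[0,0,0,0,0.012],[0,0,0.01,0,0.012],[0,0,0.02,0,0.012],[0,0,0.01,0,0.012],[0,0,0,0,0.012],[0,0,0,0,0.012],[0,0,0,0,0.012]]'
```

```text
time: 40.38
ee_pos: [586.4, -245.7, 112.1]
orientation: [[-1.0, 0.0, 0.001], [0.0, 1.0, -0.0], [-0.001, -0.0, -1.0]]
ft_force: [0.2, -0.7, -0.5]
width: 0.209
grasp_force: 39.4
```

```bash
python3 -m pendant '[[-0.001,0,0.006,0,0.012],[0,0,0.005,0,0.012],[0,0,0.004,0,0.012],[0,0,0.003,0,0.012],[0,0,0.002,0,0.012],[0,0,0.001,0,0.012],[0,0,0.001,0,0.012],[0,0,0,0,0.012]]'
```

```text
time: 41.05
ee_pos: [587.6, -245.5, 90.0]
orientation: [[-1.0, -0.0, 0.001], [-0.0, 1.0, -0.0], [-0.001, -0.0, -1.0]]
ft_force: [-2.6, -0.4, 5.7]
width: 0.209
grasp_force: 39.9
```

```bash
python3 -m pendant '[[0,0,0,0,0.03],[0,0,0,0,0.05],[0,0,0,0,0.06],[0,0,0,0,0.06],[0,0,-0.01,0,0.06],[0,0,-0.03,0,0.06],[0,0,-0.03,0,0.06],[0,0,-0.03,0,0.06],[0,0,-0.02,0,0.06],[0,0,0,0,0.06]]'; python3 -m pendant '[[0.025,0.025,-0.01,0,0.06],[0.025,0.025,-0.01,0,0.06],[0.025,0.025,-0.01,0,0.06],[0.025,0.025,-0.01,0,0.06],[0.025,0.025,-0.01,0,0.06],[0.025,0.025,-0.01,0,0.06],[0.025,0.025,0,0,0.06],[0.025,0.025,0,0,0.06],[0,0.025,0,0,0.06],[0,0,0,0,0.06]]'; python3 - <<'E'
from h import *
for n,boxes in (("top",{"pale":(195,155,245,205),"dark":(380,168,430,220)}),("side",{"pale":(250,130,300,185),"dark":(335,225,395,295)})):
    a=cv2.imread(f"pics/{n}0.png")[:,:,::-1]; c=cam(n); b=c["pixels"]; save(c,f"{n}_end.png")
    for k,(x,y,X,Y) in boxes.items():
        A=cv2.cvtColor(np.ascontiguousarray(a[y:Y,x:X]),cv2.COLOR_RGB2GRAY).astype(np.float32); B=cv2.cvtColor(b[y:Y,x:X].copy(),cv2.COLOR_RGB2GRAY).astype(np.float32)
        print(n,k,"shift px",cv2.phaseCorrelate(A,B,cv2.createHanningWindow(A.shape[::-1],cv2.CV_32F)),"mean diff",abs(A-B).mean())
E
```

```text
time: 41.88
ee_pos: [589.0, -246.0, 214.9]
orientation: [[-1.0, -0.0, 0.006], [-0.0, 1.0, -0.003], [-0.006, -0.003, -1.0]]
ft_force: [0.5, -0.7, 0.8]
width: 0.7
grasp_force: 0.0
time: 42.72
ee_pos: [386.3, -17.6, 270.0]
orientation: [[-1.0, -0.002, 0.001], [-0.002, 1.0, 0.001], [-0.001, 0.001, -1.0]]
ft_force: [0.5, -0.9, 0.3]
width: 0.704
grasp_force: 0.0
top pale shift px ((0.1103647628514004, 0.25873076899563685), 1.0510703672409059) mean diff 4.201376
top dark shift px ((-0.357832358029615, -0.09992189522854744), 1.0051756300749601) mean diff 8.439231
side pale shift px ((-0.11665521582649774, 0.16058583470660537), 1.0322197909355164) mean diff 4.786182
side dark shift px ((-0.09515741761216034, -0.30663950145555674), 1.014205606336947) mean diff 3.9711905
```

Both closed pots match their starting pictures to within 0.4 px in both views, so the lids are home. Handing in.

```bash
python3 -c "
from rig import manip
print(manip.hand_in())"
```

```text
the job is handed in; nothing more can be done
None
```

I handed the job in at about 43 s: the two brass collars present are in the dark pot, the two steel in the pale pot, and both lids are back on their own pots. The hand-in returned no verdict; in the top and side views both closed pots matched their starting pictures to within 0.4 px.

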